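# Hold a bearing carrier against fence, stop and plate under the dial gauge

## Task

Press the bearing fully down into its square carrier before it meets the tip of the dial gauge. Then slide the carrier home on the granite plate, flat on the plate, flush against the long fence and with its side up to the stop block, so that the bearing pushes the gauge tip in. Finish holding it there for the reading with one firm diagonal push, down onto the plate and into the fence at once; do not let go, and leave the other things on the bench alone.

Things in the scene. Friction and masses are not known exactly. Their poses are not given: they have to be found in the camera images.
- carrier: Loose workpiece, plain aluminium, 0.6 kg with its bearing: square flange 104 x 104 mm, 12 mm thick, a bolt hole in each corner; on its middle a round boss, 58 mm diameter, from 12 to 28 mm above the underside (ledge 23 mm wide at mid-side). Origin: centre of its underside, x and y square to its sides. Starts on the plate, up to 25 degrees askew, 40 to 120 mm from home, and slides easily.
- carrier_center (a point): Point on the carrier's vertical axis 20 mm above its underside (middle of the boss' height), axes as the carrier.
- bearing_top (a point): Centre of the top face of the bright deep-groove bearing (47 mm outside, 20 mm bore, 18 mm wide) standing in the carrier's counterbore, on the boss' axis. Fully down, this face is 39 mm above the carrier's underside (11 mm above the boss); at the start 4 to 5 mm higher. It needs about 8 N straight down (more is fine: it stops hard on its shoulder).
- bearing (a joint): How far the bearing has been pressed down, m: 0 to 0.001 at the start, 0.005 fully down on its shoulder. It stays where it is left.
- plate: Dark granite plate 300 x 300 mm, fixed, its top 40 mm above the counter. Origin under its middle at counter height; x points to the fence side, y to the stop block side, z up.
- corner (a point): Fixed point where the fence's face, the stop block's face and the plate's top meet; axes as the plate: x points into the fence, y into the stop block. With the carrier home its flange touches both faces, so its axis lies 52 mm before the fence's face and 52 mm before the stop's face, at (-52, -52, 0) mm here.
- fence: Steel fence bar, fixed on the plate, 190 mm long along the plate's y, 20 mm wide, 10 mm high; its face towards -x passes through corner and reaches from 187 mm on its -y side to 3 mm on its +y side. Origin as plate.
- stop: Steel stop block, fixed on the plate, 50 mm long along the plate's x (from 60 to 10 mm before the fence's face), 25 mm wide, 10 mm high; its face towards -y passes through corner. Origin as plate.
- tip (a point): Fixed point: free end of the dial gauge's level spindle (6 mm ball), 34 mm above the plate, 31.5 mm before the fence's face, 52 mm from the stop's face, so opposite the bearing's axis when the carrier is home. The spindle points to the plate's -x. The dial (60 mm, face up, its top 50 mm above the plate) and its holder stand on and behind the fence.
- plunger (a joint): How far the gauge tip is pushed in, m: 0 free, 0.003 when the carrier is home. Soft spring, under 1 N.
- lock_nut: Bystander: brass slotted lock nut, 32 mm diameter, 7 mm high, lying on the plate near its corner on the stop block's side away from the fence. Origin under its centre.
- cage: Bystander: black polymer bearing cage, 41 mm diameter, 12 mm high, lying on the plate along its stop-block edge, nearer to the robot than the stop block. Origin under its centre.
- spare_bearing: Bystander: another bearing, 52 mm diameter, 15 mm high, lying on the counter. Origin under its centre.
- setting_ring: Bystander: steel setting ring, 64 mm diameter, 22 mm high, on the counter. Origin under its centre.
- sleeve: Bystander: steel spacer sleeve, 38 mm diameter, 34 mm high, standing on the counter. Origin under its centre.
- circlip_pliers: Bystander: blued circlip pliers, 180 mm long, 12 mm high, lying on the counter. Origin under the pivot, x towards the tips.
There are look-alikes about, which are no part of the job. Several things have the shape of the carrier; the one meant has the colours described above.

How it is judged:
On the way, in this order (a step that is already met when the one before it is completed fails the run):
1. the bearing is fully down in the carrier (value of joint bearing above 0.0044 m), for 0.2 s.
2. the carrier is home and held against fence and plate (value of joint plunger above 0.0015 m and contact force between carrier and fence above 3 N and contact force between carrier and plate above 10 N), for 0.2 s.
At the end, for the whole second after the job is handed in: Bearing within 0.6 mm of fully down; carrier flat on the plate, within 2 mm of fence and 3 mm of stop, square to 2 degrees, gauge tip pushed in over 1.5 mm; the fingers push so that it bears on the fence with over 3 N and on the plate with over 10 N (own weight 5 to 7 N); at rest (all of step 2 and value of joint bearing above 0.0044 m and x of carrier in the frame of corner above -0.054 m and y of carrier in the frame of corner between -0.055 and -0.05 m and z of carrier in the frame of corner below 0.0015 m and angle between the x axis of carrier and the x axis of corner, either way round below 0.035 rad and angle between carrier's own z axis and vertical below 0.025 rad and contact force between the fingers and carrier above 3 N and linear speed of carrier below 0.01 m/s); the arm keeps its last pose, push and grip.
It fails at once if the bearing meets the gauge tip before it is fully down (value of joint plunger above 0.0007 m and value of joint bearing below 0.0042 m).
It fails at once if another thing on the bench is moved by more than 15 mm (distance of any of lock_nut, cage, spare_bearing, setting_ring, sleeve, circlip_pliers from where it was at the start of the episode above 0.015 m).
It also fails if it takes over 54 s, if anything falls off the work surface, if the arm or the gripper's body presses on something with over 40 N, if the wrist force passes 120 N, or if a joint passes its speed limit or range.

## Robot

A 7-joint arm with a two-finger parallel gripper is mounted at the origin on the work surface. World frame = base frame: x ahead of the robot, y to its left, z up, the work surface at z = 0. Lengths are in m, angles in rad, forces in N, time in s.
With the tool pointing down it reaches from about 0.4 to 0.85 m from the base axis. Payload 4.5 kg.
Tool frame: the origin (TCP) lies midway between the tips of the shut fingers; the grasp point (between the pads) lies 19 mm behind it; z points along the fingers, y is the line along which they close (so a half turn about z gives the same grasp; the last joint's range is limited). The gripper opens to 88 mm and grips with 3 to 60 N. Pads are 18 mm wide; open, the fingers measure 123 mm over their backs; the gripper's body (75 mm by 187 mm) begins 45 mm behind the grasp point.
Start: joints at [1.361, 0.689, -0.195, 1.565, 0.157, 0.902, -0.215], TCP at [0.151, -0.607, 0.239] pointing down, gripper open.
Joint ranges: [-3.01, 3.01], [-0.46, 2.08], [-1.47, 1.51], [0.13, 2.56], [-1, 4.14], [0.04, 2.09], [-2.66, 2.66]. Speed limits (rad/s): [2.57, 2.57, 3.14, 3.14, 3.14, 3.14, 3.14].

## Interface

Orientations are given as a unit quaternion [x, y, z, w].
In Python, from plant import r, eyes, finish_job gives the robot as it stands. The module is installed in compiled form; this text tells all that it offers.
- The arm moves only by the tool move_arm, never from a script. Its argument "motion" is a list of rows, each a list of 7 numbers: the shift along the tool's x, y, z in mm, then the turn, a rotation vector about the tool's x, y, z in degrees, then the closure, from 0 (fully open) to 1 (shut). A call has 1 to 5 rows; each row is the pose to reach, as a shift and turn from the pose commanded when the call began, along the tool's axes at that moment; what a row does not reach only later rows make up. A row lasts 1/8 s, in which the tool goes at most 62.5 mm and 10.7 degrees, less where a joint would pass 70% of its speed; a pose out of reach is approached as far as the arm can. A call with a gripper value outside its range is refused whole. The fingers move at their own pace and stop on an object; "newtons" is the grip in N (left out, the last holds). Time passes only in rows, so rows that repeat a pose let the fingers close. It gives the time, the measured TCP pose, the force, the opening and the grip force at its end, in the units of the state.
- r.get_state(): the state, without advancing time (a new reading comes with each control period).
- eyes.snapshot(name): name is "side" or "top" or "wrist"; returns a dict with "frame" (420x560x3 uint8, red, green, blue), "z_map" (420x560 float32, m along the optical axis (not along the pixel's ray), 0 where there is no reading), "intrinsics" (3x3 intrinsics, pixels), "world_to_cam" (4x4, takes a point from world to camera coordinates). Camera axes: x right, y down, z forward; pixel columns grow to the right and rows downward; lengths in m; the calibration is good to about 2 mm. A picture is of the moment at which its call begins.
- finish_job(): hands the job in; it is judged then, once.
The state is a dict: "clock": time; "q": joint angles; "qd": joint speeds; "joint_torque": joint torques, N m; "tool_pos": TCP position; "eef_rot": TCP orientation; "contact_force": force on the tool from outside, world axes, zero at the start; "moment": the same for the moment, N m; "opening": opening from 0.0 (shut) to 1.0 (fully open); "finger_force": force on a finger pad.
Only numpy, scipy, OpenCV 4.12 (cv2) and the standard library are available. Lean on these libraries where they do the work, as an engineer would, in place of code of your own. Each camera call takes 0.05 s, during which the arm holds its last target. There are 200 camera calls.

## Working session

There is one attempt and no reset: what is moved stays moved. The work goes in short steps, Python scripts to look and compute and a tool call to move; the robot and the scene stay as the last step left them, time stands still between calls to the robot, and variables do not carry over. Pictures are saved under pics/ and viewed, at most 10 in all, crops included, and the job is handed in when it is done.

Besides the shell and the picture viewer there is one more tool, called after ">>>" by a JSON object that holds its "method" and its "body", one argument or row to a line. move_arm: Moves the arm, as the interface text tells. Its arguments: {"type":"object","properties":{"motion":{"type":"array","items":{"type":"array","items":{"type":"number"}}},"newtons":{"type":"number"}},"required":["motion"]}

```bash
mkdir -p pics; python3 - <<'E'
from plant import r, eyes
import cv2,numpy as np
s=r.get_state(); print(s['clock'],s['tool_pos'],s['eef_rot'],s['opening'],s['contact_force'])
for n in ('top','side'):
    d=eyes.snapshot(n); np.savez(f'pics/{n}0.npz',**d); cv2.imwrite(f'pics/{n}0.png',d['frame'][...,::-1])
    W=d['world_to_cam']; print(n,np.round(-W[:3,:3].T@W[:3,3],3),np.round(W[:3,:3],2).tolist(),d['intrinsics'][0])
E
```

```text
0.0 [ 0.15070072 -0.60590891  0.23791393] [ 9.92568835e-01  1.21680981e-01 -1.85418026e-04 -9.01201139e-04] 0.999656345207506 [-0.14641491  0.83763471 -0.77906411]
top [ 0.278 -0.021  1.366] [[0.02, -1.0, -0.0], [-0.98, -0.02, -0.19], [0.19, 0.01, -0.98]] [448.90407443   0.         279.80911217]
side [0.171 0.689 0.793] [[-0.91, -0.41, -0.01], [-0.28, 0.63, -0.73], [0.31, -0.66, -0.69]] [437.35749094   0.         274.75410273]
```

View pics/top0.png

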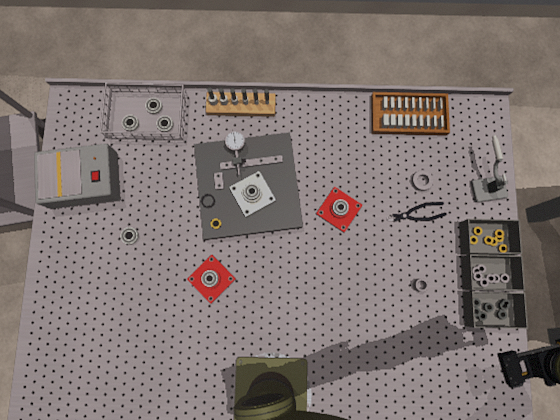

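View pics/side0.png

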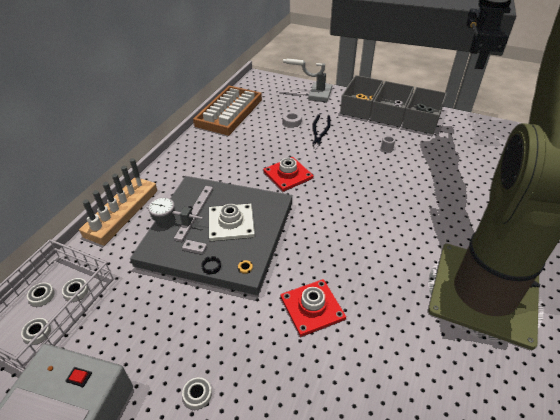

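The top view shows the plate with corners near (195,145), (290,134), (302,228) and (203,240). The plain carrier is at (252,193), the fence at (250,161), the stop at (219,181) and the gauge tip near (240,168). The cage is at (208,200) and the nut at (216,224); the red ones are look-alikes. The side view agrees: carrier at (231,218).

```bash
cat > h.py <<'E'
import numpy as np,cv2
def cloud(d):
    z=d['z_map'];K=d['intrinsics'];W=d['world_to_cam']
    v,u=np.mgrid[:z.shape[0],:z.shape[1]]
    P=np.stack([(u-K[0,2])/K[0,0]*z,(v-K[1,2])/K[1,1]*z,z],-1)
    return (P-W[:3,3])@W[:3,:3]
def px2w(d,uv,h):
    K=d['intrinsics'];W=d['world_to_cam'];R=W[:3,:3];c=-R.T@W[:3,3]
    ray=np.c_[(np.atleast_2d(uv)-K[:2,2])/[K[0,0],K[1,1]],np.ones(len(np.atleast_2d(uv)))]@R
    return c+ray*((h-c[2])/ray[:,2])[:,None]
def rect(P):
    c,s,a=cv2.minAreaRect((P[:,:2]*1000).astype(np.float32)); return np.round(c,1),np.round(s,1),round(a,1)
E
python3 - <<'E'
from h import *
for n,roi in (('top',(185,125,310,250)),('side',(125,170,300,300))):
    d=np.load(f'pics/{n}0.npz');P=cloud(d);f=d['frame'].astype(int)
    u0,v0,u1,v1=roi
    m=np.zeros(P.shape[:2],bool);m[v0:v1,u0:u1]=1
    z=P[...,2]
    print(n,'plate',rect(P[m&(z>.03)&(z<.056)]),np.median(z[m&(z>.03)&(z<.046)]))
    w=m&(f.min(-1)>150)&(z>.045)
    nl,L,st,ce=cv2.connectedComponentsWithStats(w.astype(np.uint8))
    for i in range(1,nl):
        if st[i,4]>15: 
            q=P[L==i];print(st[i],rect(q),np.round(np.percentile(q[:,2],[5,50,95]),4))
    c=d['frame'][v0:v1,u0:u1,::-1]; cv2.imwrite(f'pics/{n}c.png',cv2.resize(c,None,fx=4.4,fy=4.4,interpolation=2))
E
```

```text
top plate (array([609.,  89.]), array([301.6, 300.4]), 8.8) 0.04026086550013874
[225 131  19  18 236] (array([515.6,  69.9]), array([506. ,  54.1]), 14.8) [0.0841 0.0888 0.0928]
[220 163   8   5  18] (array([663.5, 161.9]), array([18.6, 13.5]), 39.1) [0.0458 0.0493 0.0527]
[230 172  45  44 811] (array([464.5,  13.4]), array([364.1, 106.7]), 26.7) [0.0479 0.0525 0.0681]
[215 174   8  14  39] (array([616.5, 174.3]), array([42.7, 21.8]), 3.3) [0.0458 0.0497 0.0534]
side plate (array([647.1,  87.3]), array([455.9, 398.5]), 23.8) 0.038743396109702385
[190 186  22  31 179] (array([452. , 351.5]), array([ 57.4, 877. ]), 36.0) [0.0464 0.0487 0.054 ]
[146 197  27  18 325] (array([452.2, 387.5]), array([ 60.5, 822.9]), 47.2) [0.085  0.0871 0.0891]
[209 204  45  34 916] (array([402.7, 366.4]), array([102.9, 791.9]), 30.7) [0.0485 0.051  0.0813]
[224 207  12   7  24] (array([577. ,  73.3]), array([26. , 18.3]), 27.4) [0.0814 0.0833 0.0846]
[174 227  14  12  78] (array([429.4, 420.9]), array([ 33.4, 744.5]), 41.4) [0.0469 0.0486 0.0507]
[183 240  23  11 137] (array([391.6, 415.6]), array([ 48.9, 701.5]), 42.9) [0.0465 0.0487 0.0513]
```

View pics/topc.png

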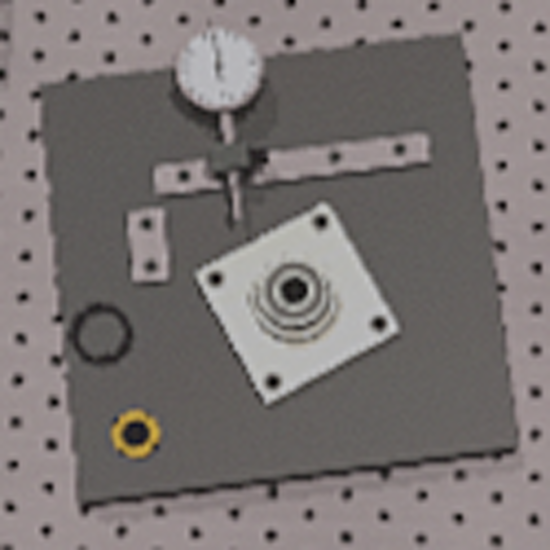

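The crop shows the plain carrier's flange corners at about (328,203), (400,328), (267,404) and (195,270). The fence face runs from (155,195) to (430,160), the stop face along (165,210)-(170,282), and the gauge tip is near (236,222).

```bash
python3 - <<'E'
from h import *
from scipy.spatial.transform import Rotation as R
d=np.load('pics/top0.npz')
g=lambda p,h: px2w(d,np.array(p)/4.4+[185,125],h)[:,:2]*1000
c=g([(328,203),(400,328),(267,404),(195,270)],.052);print('flange',c.round(),c.mean(0).round(1),np.linalg.norm(np.roll(c,-1,0)-c,axis=1).round(1))
print('bearing',g([(295,288)],.083).round(1))
print('fence',g([(155,195),(430,160)],.05).round(1)); print('stop',g([(163,208),(170,282)],.05).round(1)); print('tip',g([(236,225)],.074).round(1))
e=c[3]-c[0];print('yaw',np.degrees(np.arctan2(-e[0],e[1])))
# depth based side: flange points, bearing top
d=np.load('pics/side0.npz');P=cloud(d);f=d['frame'].astype(int);z=P[...,2]
m=np.zeros(z.shape,bool);m[200:242,205:258]=1
w=m&(f.min(-1)>150)&(z>.048)&(z<.057);_,L,st,_=cv2.connectedComponentsWithStats(w.astype(np.uint8));q=P[L==1+np.argmax(st[1:,4])]
h=(q[:,:2]*1000).astype(np.float32); k=h[(abs(h-np.median(h,0))<90).all(1)];print('side flange',cv2.minAreaRect(k))
b=P[m&(z>.078)&(z<.09)];print('side bearing top',b.mean(0),np.median(b[:,2]),len(b))
d=np.load('pics/top0.npz');P=cloud(d);z=P[...,2];m=np.zeros(z.shape,bool);m[170:220,228:278]=1
b=P[m&(z>.078)&(z<.09)];print('top bearing top',b.mean(0),np.median(b[:,2]),len(b))
E
```

```text
flange [[648.  51.]
 [561.  -1.]
 [507.  88.]
 [599. 140.]] [578.6  69.5] [101.1 103.9 105.9 102.2]
bearing [[580.2  69.3]]
fence [[651.6 170.5]
 [681.  -18.6]]
stop [[642.4 164.6]
 [590.2 157.3]]
tip [[625.  111.3]]
yaw 28.966682527747455
side flange ((577.8722534179688, 71.57948303222656), (102.94890594482422, 105.03385162353516), 30.556711196899414)
side bearing top [0.57733414 0.0727027  0.0822248 ] 0.08231090898670222 232
top bearing top [0.57771635 0.07145827 0.08411473] 0.08420064686297335 185
```

>>> {"method": "move_arm", "body": {
  "motion": [
    [0,-60,0,0,0,0,1],
    [0,-120,0,0,0,0,1],
    [0,-180,0,0,0,0,1],
    [0,-240,0,0,0,0,1],
    [0,-300,0,0,0,0,1]
  ]
}}

```text
clock: 0.72
tool_pos: [0.0779, -0.3134, 0.2387]
eef_rot: [0.993, 0.122, 0.0, 0.0]
contact_force: [0.1, 0.2, 0.9]
opening: 0.46
finger_force: 0.0
```

>>> {"method": "move_arm", "body": {
  "motion": [
    [56,-24,0,0,0,0,1],
    [112,-48,0,0,0,0,1],
    [168,-73,0,0,0,0,1],
    [224,-97,0,0,0,0,1],
    [280,-121,0,0,0,0,1]
  ]
}}

```text
clock: 1.35
tool_pos: [0.3224, -0.1289, 0.2387]
eef_rot: [0.993, 0.122, 0.0, 0.0]
contact_force: [1.0, -0.8, 0.7]
opening: 0.006
finger_force: 0.0
```

>>> {"method": "move_arm", "body": {
  "motion": [
    [56,-24,0,0,0,0,1],
    [112,-48,0,0,0,0,1],
    [168,-73,0,0,0,0,1],
    [210,-91,0,0,0,0,1],
    [210,-91,0,0,0,0,1]
  ]
}}

```text
clock: 1.98
tool_pos: [0.5053, 0.012, 0.2384]
eef_rot: [0.992, 0.124, 0.001, -0.001]
contact_force: [-0.5, -0.3, -0.8]
opening: 0.009
finger_force: 0.0
```

```bash
python3 - <<'E'
from plant import r, eyes
import cv2,numpy as np
d=eyes.snapshot('wrist'); np.savez('pics/w1.npz',**d); cv2.imwrite('pics/w1.png',d['frame'][...,::-1])
s=r.get_state();print(s['clock'],s['tool_pos'],s['eef_rot'],s['contact_force']); W=d['world_to_cam']; print(-W[:3,:3].T@W[:3,3],W[:3,:3].round(2))
E
```

```text
2.025 [0.50313002 0.00974339 0.2381751 ] [ 9.92434580e-01  1.22774185e-01 -2.89329557e-04 -1.44353196e-04] [0.06083306 0.80453577 0.2021728 ]
[0.57925664 0.03100365 0.38417707] [[ 0.25 -0.97 -0.  ]
 [-0.93 -0.23  0.29]
 [-0.29 -0.07 -0.96]]
```

View pics/w1.png

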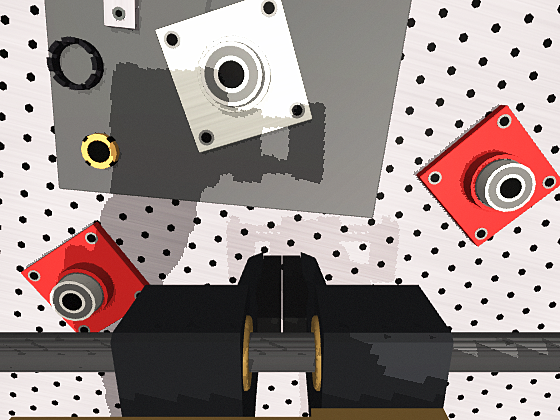

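The wrist view shows the carrier's bearing bore at (231,74), with flange corners at (157,35), (311,118) and (201,152). The stop end is at (120,12). The fence is out of view.

```bash
python3 - <<'E'
from h import *
d=np.load('pics/w1.npz');P=cloud(d);z=P[...,2]
m=np.zeros(z.shape,bool);m[0:155,150:315]=1
b=P[m&(z>.077)&(z<.09)];print('bearing top',b.mean(0),np.median(b[:,2]),cv2.minEnclosingCircle((b[:,:2]*1000).astype(np.float32)))
f=P[m&(z>.048)&(z<.056)];print('flange z',np.median(f[:,2]),rect(f))
k=P[m&(z>.065)&(z<.071)];print('boss',cv2.minEnclosingCircle((k[:,:2]*1000).astype(np.float32)))
p=P[100:180,60:140];print('plate',np.median(p[...,2]))
print('bore',px2w(d,[(231,74)],.083).round(4))
print('plate corners',px2w(d,[(59,188),(373,217)],.04))
E
```

```text
bearing top [0.57998776 0.07044351 0.08334079] 0.08335704807920331 ((579.6348266601562, 70.55085754394531), 23.433687210083008)
flange z 0.05161001354202947 (array([579.7,  70.8]), array([104.4, 104.4]), 30.6)
boss ((579.58740234375, 70.70250701904297), 28.9824275970459)
plate 0.03969215064715326
bore [[0.5797 0.0705 0.083 ]]
plate corners [[ 0.44104327  0.21165395  0.04      ]
 [ 0.48601756 -0.08297705  0.04      ]]
```

>>> {"method": "move_arm", "body": {
  "motion": [
    [45,-20,0,0,0,-8,1],
    [89,-40,40,0,0,-16.5,1],
    [89,-40,95,0,0,-16.5,1],
    [89,-40,130,0,0,-16.5,1],
    [89,-40,140,0,0,-16.5,1]
  ]
}}

```text
clock: 2.65
tool_pos: [0.5769, 0.067, 0.0966]
eef_rot: [0.965, 0.262, -0.003, 0.0]
contact_force: [0.5, 0.1, 0.7]
opening: 0.003
finger_force: 0.0
```

```bash
python3 - <<'E'
from plant import r
from scipy.spatial.transform import Rotation as R
s=r.get_state();M=R.from_quat(s['eef_rot']).as_matrix();print(s['clock'],s['tool_pos'],s['contact_force'],s['finger_force'],M.round(3).tolist()); print('err mm in tool',(M.T@([.5797,.0706,.0834]-s['tool_pos'])*1000).round(1))
E
```

```text
2.65 [0.57690627 0.06698414 0.09664612] [0.53925903 0.1318916  0.66258498] 0.0 [[0.863, 0.506, -0.006], [0.506, -0.863, -0.002], [-0.006, -0.001, -1.0]]
err mm in tool [ 4.3 -1.7 13.2]
```

>>> {"method": "move_arm", "body": {
  "motion": [
    [2,-1,5,0,0,0,1],
    [2,-1,8,0,0,0,1],
    [2,-1,8,0,0,0,1]
  ]
}}

```text
clock: 3.02
tool_pos: [0.5813, 0.0708, 0.0917]
eef_rot: [0.965, 0.263, 0.001, 0.0]
contact_force: [-0.1, -0.9, -0.9]
opening: 0.003
finger_force: 0.0
```

```bash
cat > st.py <<'E'
from plant import r
import sys,numpy as np
from scipy.spatial.transform import Rotation as R
s=r.get_state();M=R.from_quat(s['eef_rot']).as_matrix();print(s['clock'],s['tool_pos'].round(4),'F',s['contact_force'].round(1),'Ftool',(M.T@s['contact_force']).round(1),'yaw',np.degrees(np.arctan2(M[1,0],M[0,0])).round(2),'z',M[:,2].round(3),'op',s['opening'],s['finger_force'])
t=np.array([float(a) for a in sys.argv[1:4]]); print('err mm in tool',(M.T@(t-s['tool_pos'])*1000).round(1))
E
python3 st.py .5797 .0706 .0834
```

```text
3.025 [0.5813 0.0708 0.0917] F [-0.1 -0.9 -0.9] Ftool [-0.5  0.7  0.9] yaw 30.46 z [ 0.002  0.    -1.   ] op 0.0031686703209042487 0.0
err mm in tool [-1.5 -0.7  8.3]
```

>>> {"method": "move_arm", "body": {
  "motion": [
    [-1,-1,6,0,0,0,1],
    [-1,-1,9,0,0,0,1],
    [-1,-1,11,0,0,0,1],
    [-1,-1,13,0,0,0,1]
  ]
}}

```text
clock: 3.52
tool_pos: [0.5795, 0.0712, 0.0793]
eef_rot: [0.965, 0.263, 0.0, 0.0]
contact_force: [-6.0, -0.2, 26.7]
opening: 0.003
finger_force: 13.4
```

>>> {"method": "move_arm", "body": {
  "motion": [
    [0,0,1,0,0,0,1],
    [0,0,1.5,0,0,0,1],
    [0,0,1.5,0,0,0,1],
    [0,0,1.5,0,0,0,1]
  ]
}}

```text
clock: 4.03
tool_pos: [0.5795, 0.0712, 0.0793]
eef_rot: [0.965, 0.263, 0.001, 0.0]
contact_force: [-6.7, -0.1, 25.6]
opening: 0.003
finger_force: 13.1
```

>>> {"method": "move_arm", "body": {
  "motion": [
    [0,0,-20,0,0,0,0.5],
    [0,0,-50,0,0,0,0],
    [-30,0,-90,0,0,0,0],
    [-60,0,-90,0,0,0,0],
    [-60,0,-90,0,0,0,0]
  ]
}}

```text
clock: 4.65
tool_pos: [0.5258, 0.0391, 0.1665]
eef_rot: [0.965, 0.262, -0.001, 0.0]
contact_force: [-0.0, 0.3, 0.3]
opening: 0.548
finger_force: 0.0
```

```bash
python3 - <<'E'
from plant import r, eyes
from h import *
d=eyes.snapshot('wrist'); np.savez('pics/w2.npz',**d); cv2.imwrite('pics/w2.png',d['frame'][...,::-1])
P=cloud(d);z=P[...,2]; n=np.hypot(P[...,0]-.5797,P[...,1]-.0706)<.08
b=P[n&(z>.075)&(z<.09)];print('bearing top',np.median(b[:,2]),cv2.minEnclosingCircle((b[:,:2]*1000).astype(np.float32)))
f=P[n&(z>.048)&(z<.056)];print('flange',np.median(f[:,2]),rect(f))
E
python3 st.py .5797 .0706 .0834
```

```text
bearing top 0.07897183999702051 ((579.449462890625, 70.72180938720703), 23.403905868530273)
flange 0.051640065778435024 (array([579.5,  70.7]), array([104.4, 104.6]), 30.5)
4.7 [0.5274 0.0404 0.1664] F [ 1.1  1.  -0.5] Ftool [ 1.5 -0.3  0.5] yaw 30.43 z [ 0. -0. -1.] op 0.5905814734834633 0.0
err mm in tool [60.4  0.4 83. ]
```

View pics/w2.png

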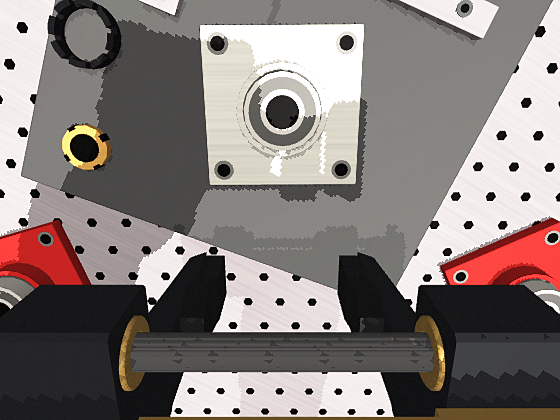

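The wrist view shows the carrier square in view with its bearing bore at (282,111), seated at z=0.0790 (fully down). The fence end is at the top right, around (440,15), and a stop corner is at (180,8). Next I refine the home pose from both wrist clouds.

```bash
python3 - <<'E'
from h import *
th=np.radians(8.69);ex=np.array([np.cos(th),np.sin(th)]);ey=np.array([-ex[1],ex[0]])
for n in ('w1','w2','top0'):
    d=np.load(f'pics/{n}.npz');P=cloud(d);z=P[...,2];s=P[...,:2]@ex*1000;t=P[...,:2]@ey*1000
    m=(abs(z-.05)<.0022)
    a=m&(s>655)&(s<700)&(t<-45)&(t>-120); b=m&(t>58)&(t<95)&(s>600)&(s<665)
    for nm,k,v in(('fence',a,s),('stop',b,t)):
        if k.sum(): print(n,nm,k.sum(),np.percentile(v[k],[1,5,50,95,99]).round(1))
    if a.sum()>50:
        # face angle: min s per t bin
        bins=np.arange(-120,-45,8);tt=[];ss=[]
        for q in bins:
            kk=a&(t>=q)&(t<q+8)
            if kk.sum()>8: tt.append(q+4);ss.append(np.percentile(s[kk],3))
        if len(tt)>2:print('slope deg',np.degrees(np.polyfit(tt,ss,1)[0]), np.round(ss,1))
    pl=(z>.035)&(z<.045); 
    p=P[pl&(abs(s-608-20)<190)&(abs(t)<170)]
    print(n,'plate edges s min/ t min,max',np.percentile(p[:,:2]@ex*1000,[0.1,99.9]).round(1),np.percentile(p[:,:2]@ey*1000,[.1,99.9]).round(1))
E
```

```text
w1 stop 851 [65.9 66.8 77.6 89.4 90.7]
w1 plate edges s min/ t min,max [467.2 653.7] [-155.3  143.3]
w2 fence 1996 [671.3 671.7 677.8 688.5 690.4]
w2 stop 345 [66.1 66.3 73.  85.1 88.1]
slope deg -0.4133380171246662 [671.7 671.6 671.6 671.5 671.4 671.5 671.2 671.3]
w2 plate edges s min/ t min,max [467.4 706.3] [-155.   143.3]
top0 fence 93 [668.1 670.5 679.7 689.1 689.4]
top0 stop 72 [67.6 69.4 80.7 92.1 92.7]
slope deg 0.14154882528665505 [672.  671.4 667.6 670.5 672.4 671.2 670.9]
top0 plate edges s min/ t min,max [465.2 764.5] [-153.7  145.5]
```

>>> {"method": "move_arm", "body": {
  "motion": [
    [30,0,0,0,0,0,0],
    [59,0,30,0,0,0,0],
    [59,0,60,0,0,0,0],
    [59,0,70,0,0,0,0],
    [59,0,70,0,0,0,0]
  ]
}}

```text
clock: 5.32
tool_pos: [0.5784, 0.0709, 0.0956]
eef_rot: [0.965, 0.263, -0.001, -0.0]
contact_force: [0.6, -0.1, 0.7]
opening: 0.997
finger_force: 0.0
```

```bash
python3 st.py .5795 .0707 .0540
```

```text
5.325 [0.5784 0.0709 0.0956] F [ 0.6 -0.1  0.7] Ftool [ 0.5  0.3 -0.7] yaw 30.49 z [-0.001 -0.    -1.   ] op 0.9968884391330857 0.0
err mm in tool [ 0.9  0.7 41.6]
```

>>> {"method": "move_arm", "body": {
  "motion": [
    [0.5,0.5,20,0,0,0,0],
    [0.5,0.5,34,0,0,0,0],
    [0.5,0.5,41,0,0,0,0],
    [0.5,0.5,41,0,0,0,0.35],
    [0.5,0.5,41,0,0,0,0.6]
  ],
  "newtons": 30
}}

```text
clock: 5.95
tool_pos: [0.5796, 0.0705, 0.0557]
eef_rot: [0.965, 0.263, 0.0, 0.0]
contact_force: [-0.7, 1.1, 0.3]
opening: 0.799
finger_force: 0.0
```

>>> {"method": "move_arm", "body": {
  "motion": [
    [0,0,0,0,0,0,1],
    [0,0,0,0,0,0,1],
    [0,0,0,0,0,0,1]
  ]
}}

```text
clock: 6.32
tool_pos: [0.5795, 0.0704, 0.0557]
eef_rot: [0.965, 0.263, 0.0, 0.0]
contact_force: [0.4, -0.7, 4.5]
opening: 0.649
finger_force: 30.0
```

```bash
python3 st.py .6096 .1076 .0540
```

```text
6.325 [0.5795 0.0704 0.0557] F [ 0.4 -0.7  4.5] Ftool [ 0.   0.8 -4.4] yaw 30.47 z [ 0.001 -0.    -1.   ] op 0.6490858695464031 30.000642836093903
err mm in tool [ 44.7 -16.8   1.7]
```

>>> {"method": "move_arm", "body": {
  "motion": [
    [0,0,0,0,0,6,1],
    [0,0,0,0,0,12,1],
    [0,0,0,0,0,18,1],
    [0,0,0,0,0,21.5,1],
    [0,0,0,0,0,21.5,1]
  ]
}}

```text
clock: 6.95
tool_pos: [0.5797, 0.0707, 0.0557]
eef_rot: [0.997, 0.078, 0.001, -0.0]
contact_force: [-0.3, 0.1, 5.1]
opening: 0.649
finger_force: 30.0
```

```bash
python3 st.py .6096 .1076 .0540
```

```text
6.95 [0.5797 0.0707 0.0557] F [-0.3  0.1  5.1] Ftool [-0.2 -0.1 -5.1] yaw 8.97 z [ 0.001  0.    -1.   ] op 0.649483017689877 30.001175701618195
err mm in tool [ 35.3 -31.8   1.7]
```

>>> {"method": "move_arm", "body": {
  "motion": [
    [8,-10,0,0,0,0,1],
    [16,-20,0,0,0,0,1],
    [22,-27,0,0,0,0,1],
    [25,-30,0,0,0,0,1],
    [25,-31,0,0,0,0,1]
  ]
}}

```text
clock: 7.58
tool_pos: [0.599, 0.1034, 0.0557]
eef_rot: [0.997, 0.078, -0.0, 0.001]
contact_force: [-0.2, -4.0, 6.8]
opening: 0.653
finger_force: 30.0
```

```bash
python3 - <<'E'
from plant import eyes
from h import *
d=eyes.snapshot('wrist'); np.savez('pics/w3.npz',**d); cv2.imwrite('pics/w3.png',d['frame'][...,::-1])
E
python3 st.py .6096 .1076 .0540
```

```text
7.625 [0.599  0.1034 0.0556] F [ 0.3 -3.   7.1] Ftool [-0.2  3.1 -7. ] yaw 8.96 z [-0.    -0.002 -1.   ] op 0.6520738591691658 30.007352828979492
err mm in tool [11.1 -2.5  1.6]
```

View pics/w3.png

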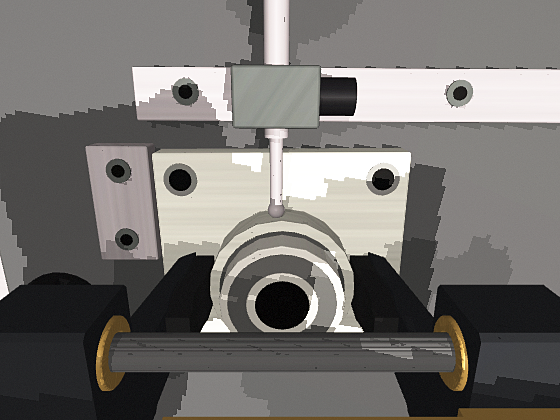

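The picture shows the flange's left edge against the stop at (155,160-260). The fence face is at v≈122, with the flange front at v≈150 and the tip ball at (276,210), just ahead of the bearing. I'll measure the remaining gaps.

```bash
cat > gap.py <<'E'
from h import *
def gap(d):
    g=lambda p,h: px2w(d,p,h)[:,:2]*1000
    P=cloud(d);z=P[...,2]
    th=np.radians(8.96);ex=np.array([np.cos(th),np.sin(th)]);ey=np.array([-ex[1],ex[0]])
    s=P[...,:2]@ex*1000;t=P[...,:2]@ey*1000
    f=(abs(z-.052)<.0009); k=(abs(z-.050)<.0009)
    # bands
    T=np.arange(-30,50,10)
    for q in T:
        col=(t>q)&(t<q+10)
        a=s[col&f&(s<674)&(s>600)];b=s[col&k&(s>660)&(s<700)]
        if len(a)>5 and len(b)>5: print(q,'flange front',np.percentile(a,97).round(1),'fence face',np.percentile(b,3).round(1))
    for q in np.arange(610,660,8):
        col=(s>q)&(s<q+8)
        a=t[col&f&(t>20)&(t<80)];b=t[col&k&(t>55)&(t<100)]
        if len(a)>5 and len(b)>5: print(q,'flange side',np.percentile(a,97).round(1),'stop face',np.percentile(b,3).round(1))
E
python3 -c "
from gap import *
gap(np.load('pics/w3.npz'))"
```

```text
-30 flange front 658.5 fence face 672.1
-20 flange front 658.7 fence face 671.7
-10 flange front 659.1 fence face 660.1
20 flange front 658.7 fence face 672.7
30 flange front 658.7 fence face 672.5
40 flange front 658.3 fence face 672.6
610 flange side 60.3 stop face 59.2
618 flange side 60.7 stop face 61.3
626 flange side 59.6 stop face 60.5
634 flange side 59.6 stop face 60.3
642 flange side 59.7 stop face 61.2
650 flange side 60.5 stop face 58.7
658 flange side 59.3 stop face 58.9
```

>>> {"method": "move_arm", "body": {
  "motion": [
    [4,0,0,0,0,0,1],
    [8,0,0,0,0,0,1],
    [11,0,0,0,0,0,1],
    [12.5,0,0,0,0,0,1],
    [12.5,0,0,0,0,0,1]
  ],
  "newtons": 45
}}

```text
clock: 8.25
tool_pos: [0.6094, 0.1063, 0.0556]
eef_rot: [0.997, 0.078, -0.002, 0.0]
contact_force: [-5.1, -1.3, 11.2]
opening: 0.644
finger_force: 45.0
```

```bash
python3 st.py .6096 .1076 .0540
```

```text
8.25 [0.6094 0.1063 0.0556] F [-5.1 -1.3 11.2] Ftool [ -5.3   0.5 -11.2] yaw 9.0 z [-0.004 -0.001 -1.   ] op 0.6438373532956388 45.00289857387543
err mm in tool [ 0.4 -1.3  1.6]
```

>>> {"method": "move_arm", "body": {
  "motion": [
    [1.5,0,0,0,0,0,1],
    [3,0,0,0,0,0,1],
    [3,0,0,0,0,0,1]
  ]
}}

```text
clock: 8.62
tool_pos: [0.6101, 0.1064, 0.0556]
eef_rot: [0.997, 0.078, -0.004, 0.001]
contact_force: [-8.6, -2.2, 16.1]
opening: 0.642
finger_force: 45.0
```

```bash
python3 st.py .6096 .1076 .0540
```

```text
8.625 [0.6101 0.1064 0.0556] F [-8.6 -2.2 16.1] Ftool [ -9.    0.8 -16. ] yaw 9.0 z [-0.009 -0.002 -1.   ] op 0.6421253601397866 45.00489056110382
err mm in tool [-0.3 -1.3  1.6]
```

>>> {"method": "move_arm", "body": {
  "motion": [
    [1,0,1,0,0,0,1],
    [2,0,2,0,0,0,1],
    [3,0,2,0,0,0,1],
    [3,0,2,0,0,0,1]
  ],
  "newtons": 60
}}

```text
clock: 9.12
tool_pos: [0.6103, 0.1064, 0.0556]
eef_rot: [0.997, 0.078, -0.007, 0.001]
contact_force: [-18.7, -3.1, 34.5]
opening: 0.643
finger_force: 60.0
```

```bash
python3 - <<'E'
from plant import eyes
from gap import *
d=eyes.snapshot('wrist'); np.savez('pics/w4.npz',**d); cv2.imwrite('pics/w4.png',d['frame'][...,::-1])
gap(d)
P=cloud(d);z=P[...,2];th=np.radians(8.96)
s=P[...,:2]@[np.cos(th),np.sin(th)];t=P[...,:2]@[-np.sin(th),np.cos(th)]
k=(abs(z-.052)<.004)&(s<.668)&(s>.60)&(abs(t-.010)<.045)
A=np.c_[s[k],t[k],np.ones(k.sum())];c=np.linalg.lstsq(A,z[k],rcond=None)[0];print('flange slope',c[:2],np.median(z[k]))
b=P[(z>.075)&(z<.083)&(np.hypot(P[...,0]-.61,P[...,1]-.1065)<.024)];print('bearing top z',np.median(b[:,2]),cv2.minEnclosingCircle((b[:,:2]*1000).astype(np.float32)))
E
python3 st.py .6096 .1076 .0540
```

```text
-30 flange front 670.0 fence face 666.5
-20 flange front 670.3 fence face 661.5
-10 flange front 669.5 fence face 661.5
0 flange front 664.7 fence face 660.3
10 flange front 664.4 fence face 660.4
20 flange front 667.1 fence face 661.9
30 flange front 670.0 fence face 666.0
40 flange front 669.8 fence face 666.9
610 flange side 74.7 stop face 64.4
618 flange side 76.8 stop face 63.5
626 flange side 61.3 stop face 59.2
634 flange side 61.1 stop face 60.0
642 flange side 61.1 stop face 60.4
650 flange side 61.7 stop face 62.1
658 flange side 60.8 stop face 60.9
flange slope [-0.00144556 -0.00058199] 0.05169738054496259
bearing top z 0.07897417377856608 ((610.4419555664062, 106.68123626708984), 23.582027435302734)
9.175 [0.6103 0.1064 0.0555] F [-18.1  -2.3  34.4] Ftool [-18.7  -0.5 -34.1] yaw 8.99 z [-0.014 -0.003 -1.   ] op 0.6389906386491546 60.015989542007446
err mm in tool [-0.5 -1.3  1.5]
```

View pics/w4.png

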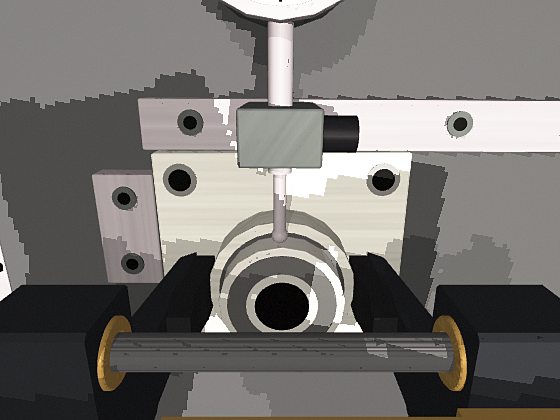

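The picture shows the flange flush with the fence face (v≈151), the side against the stop (u≈153), and the tip at (280,238) on the bearing. The flange is level and the bearing is at z=0.0790. I'll add a little more push into the fence for margin.

>>> {"method": "move_arm", "body": {
  "motion": [
    [1,0,-0.5,0,0,0,1],
    [2,0,-0.5,0,0,0,1],
    [2,0,-0.5,0,0,0,1],
    [2,0,-0.5,0,0,0,1],
    [2,0,-0.5,0,0,0,1]
  ]
}}

```text
clock: 9.8
tool_pos: [0.6103, 0.1064, 0.0555]
eef_rot: [0.997, 0.078, -0.009, 0.001]
contact_force: [-21.2, -2.4, 34.6]
opening: 0.643
finger_force: 60.0
```

```bash
python3 st.py .6096 .1076 .0540
```

```text
9.8 [0.6103 0.1064 0.0555] F [-21.2  -2.4  34.6] Ftool [-22.   -0.9 -34.2] yaw 8.98 z [-0.018 -0.004 -1.   ] op 0.6429542504655678 60.01741290092468
err mm in tool [-0.5 -1.3  1.5]
```

```bash
python3 -c "
from plant import finish_job
print(finish_job())"
```

```text
the job is handed in; nothing more can be done
None
```

I handed the job in with the bearing fully down and the carrier flat, flush to the fence and up to the stop. The arm is holding it with about 34 N down and about 22 N into the fence at the wrist; the interface doesn't show the fence force or gauge travel directly, and it gave no verdict.

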